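Pry open the specimen case and hold the sawn fossil block home in the squaring corner

TASK

The sawn fossil block is shut in the flat hinged case. Take the flat-bladed scraper by its handle, put the blade into the slot under the lid's tongue, lever the lid up with it and swing the lid wide open until it stays, then lay the scraper flat on the table again, off the case and the plate. Lift the block out, set it down flat on the squaring plate and press it fully home into the corner, its long side against the side fence and its end against the far fence; finish while still holding it there for scribing, pressed firmly against both fences, and leave the chisel, caliper, loose stone and glue bottle where they are.

Things in the scene. Friction and masses are not known exactly. Their poses are not given: they have to be found in the camera images.
- scraper_grip (a point): scraper: blue handle 19 mm wide, 12 thick, 95 long, then a steel blade 19 mm wide, 2 thick, 75 long; 50 g, lying flat. This point, a good place to grip across the handle, is mid-thickness, 15 mm behind the blade's root, 6 mm above the table. The blade points along its -y, the handle ends 80 mm along +y. The blade's middle plane is level with this point.
- scraper_tip (a point): middle of the scraper's blade edge, 90 mm along -y from scraper_grip, same axes
- case: grey metal specimen case, fixed; origin under its centre at table height, x level from its front to its back (hinge side), y to its left. Body 110 mm along x, 120 along y, walls 4 mm, rim 44 mm high, inner floor (black liner) 8 mm above the table. At the front, in the middle, a pry slot between a fixed ledge and the lid's tongue
- slot (a point): mouth of the pry slot: outer end, middle, 40 mm above the table; axes as case (x points into the slot), whose centre is 69 mm along x. The slot is 60 mm wide along y, 14 mm deep to the case's front wall, 9.5 mm high (35.5 to 45 mm above the table), between the fixed ledge and the lid's stiff tongue, which both end here. Too low for fingers; free in front and below the ledge.
- hinge (a point): middle of the lid's hinge line at the back of the case, 124 mm along x from slot, 45 mm above the table, in the plane of the lid's underside; axes as case, the line runs along y. The lid is a grey metal plate 4 mm thick and 121 mm wide; its tongue, 60 mm wide, reaches 125 mm from this line
- case_lid (a joint): angle of the case's lid in rad: 0 shut, 1.57 upright, stop at 2.4 (leaning far back). The lid weighs 120 g on a slightly stiff hinge: let go below about 1.2 it falls shut, above that it stays, past about 2.0 it falls back to the stop. About 1 N up at the tongue lifts it. Its body is named case_lid
- block_center (a point): centre of the sawn grey rock block with a brown ammonite in its top: 60 mm long (x), 38 wide (y), 34 high (z), edges rounded 1.5 mm, 140 to 260 g. It starts on the liner in the shut case, within 10 mm of the middle, its length along the case's x to 0.2 rad, top 42 mm above the table. Either end may face the far fence
- plate: squaring plate, fixed: dark steel, 130 mm along x, 120 along y, top 10 mm above the table, with two rigid bright steel fences, each 14 mm thick and standing 10 mm above the plate: one at its far edge, one at its right edge. Origin under its centre at table height, x away from the robot, y to the left. A block dragged along on it resists by some newtons
- corner (a point): where the two fence faces would meet at the plate's top; axes as plate. The far fence lies at x > 0, the side fence at y < 0 of this frame; both stop 6 mm short of the corner. The plate stretches 110 mm along -x and 100 along +y. Block fully home: centre at x -30, y +19, z +17 mm, its length along x. Fingers kept 12 mm above the plate pass over the fences
- fence_far: the far fence, a steel bar 14 x 90 x 10 mm; frame as plate
- fence_side: the side fence on the right, a steel bar 100 x 14 x 10 mm; frame as plate
- chisel_mid (a point): middle of a chisel with a red round handle and a narrow blade, 169 mm long along y, 17 mm thick; lies beside the scraper, to be left alone
- caliper: digital caliper, 64 x 195 x 11 mm, long along y, lying in front of the squaring plate, on the robot's side; to be left alone
- rock: loose grey stone, 34 x 50 x 22 mm, in front of the case; to be left alone
- glue: white glue bottle standing behind the case to the right, 40 mm across, 123 mm high; to be left alone

How it is judged:
On the way, in this order (a step that is already met when the one before it is completed fails the run):
1. the lid is levered up by the scraper's blade (value of joint case_lid between 0.15 and 1.2 rad and contact force between scraper and case_lid above 0.2 N), for 0.1 s.
2. the lid is wide open (value of joint case_lid above 1.3 rad), for 0.2 s.
3. the block is lifted out of the case (height (world z) of block_center above 0.07 m and contact force between the fingers and block above 0.5 N), for 0.1 s.
At the end, for the whole second after the job is handed in: block flat on the plate, square to 0.05 rad, centre within 2.5 mm of fully home, still touched by the fingers and pressed on each fence with over 1.5 N; lid open beyond 1.3 rad; scraper flat on the table, let go, touching neither case nor plate; all at rest (contact force between block and fence_far above 1.5 N and contact force between block and fence_side above 1.5 N and contact force between the fingers and block above 1 N and x of block_center in the frame of corner between -0.0325 and -0.0275 m and y of block_center in the frame of corner between 0.0165 and 0.0215 m and z of block_center in the frame of corner below 0.0195 m and angle between the x axis of block_center and the x axis of corner, either way round below 0.05 rad and angle between block_center's own z axis and vertical below 0.06 rad and linear speed of each of block, scraper below 0.02 m/s and value of joint case_lid above 1.3 rad and height (world z) of scraper_grip below 0.025 m and angle between scraper_grip's own z axis and vertical below 0.2 rad and contact force between scraper and plate below 0.05 N and contact force between scraper and case below 0.05 N and contact force between the fingers and scraper below 0.1 N); the arm keeps its last pose, push and grip.
It fails at once if the chisel is pushed away (distance of chisel_mid from where it was at the start of the episode above 0.03 m).
It fails at once if the caliper is pushed away (distance of caliper from where it was at the start of the episode above 0.03 m).
It fails at once if the loose stone is pushed away (distance of rock from where it was at the start of the episode above 0.03 m).
It fails at once if the glue bottle is pushed away (distance of glue from where it was at the start of the episode above 0.03 m).
It also fails if it takes over 72 s, if anything falls off the work surface, if the arm or the gripper's body presses on something with over 40 N, if the wrist force passes 120 N, or if a joint passes its speed limit or range.

ROBOT

A 6-joint arm with a two-finger parallel gripper is mounted at the origin on the work surface; the furniture and walls round the work are solid. World frame = base frame: x ahead of the robot, y to its left, z up, the work surface at z = 0. Lengths are in m, angles in rad, forces in N, time in s.
With the tool pointing down it reaches from about 0.3 to 1 m from the base axis. Payload 5.1 kg.
Tool frame: the origin (TCP) lies midway between the tips of the shut fingers; the grasp point (between the pads) lies 19 mm behind it (manip.grasp_offset is the distance from the TCP to the grasp point, in m); z points along the fingers, y is the line along which they close (so a half turn about z gives the same grasp; the last joint's range is limited). The gripper opens to 95 mm and grips with 3 to 60 N. Pads are 20 mm wide; open, the fingers measure 119 mm over their backs; the gripper's body (75 mm by 180 mm) begins 59 mm behind the grasp point.
Start: joints at [-1.235, 0.124, 1.65, -0, 1.367, -0.083], TCP at [0.264, -0.594, 0.215] pointing down, gripper open.
Joint ranges: [-2.61, 2.61], [-1.02, 2.33], [0.03, 2.71], [-1.35, 4.49], [0.32, 2.68], [-2.91, 2.91]. Speed limits (rad/s): [2.57, 2.57, 3.14, 3.14, 3.14, 3.14].

INTERFACE

Orientations are given as a unit quaternion [x, y, z, w].
In Python, from station import get_obs, optics, manip gives the robot as it stands.
- The arm moves only by the tool move_arm, never from a script. Its argument "commands" is a list of rows, each a list of 7 numbers: the shift along the tool's x, y, z each as a share of 1 m, from -1 to 1, then the turn, a rotation vector about the tool's x, y, z each as a share of pi/4 rad, from -1 to 1, then the gripper's target within -1 to 1 (shut at 1, half-way at 0, fully open at -1). In form: [[tx, ty, tz, wx, wy, wz, claw], ...]. A call has 1 to 12 rows; each row is the pose to reach, as a shift and turn from the pose commanded when the call began, along the tool's axes at that moment; what a row does not reach only later rows make up. A row lasts 1/10 s, in which the tool goes at most 50 mm and 8.59 degrees, less where a joint would pass 70% of its speed; a pose out of reach is approached as far as the arm can. A call with a number of a shift or a turn outside -1 to 1 is refused whole. A call with a gripper value outside its range is refused whole. The fingers move at their own pace and stop on an object; the grip force is fixed at half the most. Time passes only in rows, so rows that repeat a pose let the fingers close. It gives the time, the measured TCP pose, the force, the opening and the grip force at its end, in the units of the state.
- get_obs(): the state, without advancing time (a new reading comes with each control period).
- optics.get_image(name): name is "side" or "top"; returns a dict with "img" (420x560x3 uint8, blue, green, red), "fov_y" (degrees; the focal length in pixels is half the picture's height over the tangent of half this angle, whatever the lens; pixels are square), "cx", "cy" (the principal point, pixels), "origin" and "attitude" of the camera in the world. Camera axes: x right, y down, z forward; pixel columns grow to the right and rows downward; lengths in m; the calibration is good to about 2 mm. A picture is of the moment at which its call begins. There is no depth.
- manip.hand_in(): hands the job in; it is judged then, once.
The state is a dict: "clock": time; "joint_pos": joint angles; "joint_velocities": joint speeds; "tau": joint torques, N m; "position": TCP position; "tcp_rot": TCP orientation; "force": force on the tool from outside, world axes, zero at the start; "ft_torque": the same for the moment, N m; "gripper_width": finger opening in m; "grasp_force": force on a finger pad.
Only numpy, scipy, OpenCV 4.12 (cv2) and the standard library are available. Lean on these libraries where they do the work, as an engineer would, in place of code of your own. Each camera call takes 0.05 s, during which the arm holds its last target. There are 200 camera calls.

## Working session

There is one attempt and no reset: what is moved stays moved. The work goes in short steps, Python scripts to look and compute and a tool call to move; the robot and the scene stay as the last step left them, time stands still between calls to the robot, and variables do not carry over. Pictures are saved under pics/ and viewed, at most 10 in all, crops included, and the job is handed in when it is done.

Besides the shell and the picture viewer there is one more tool, called after ">>>" by a JSON object that holds its "method" and its "body", one argument or row to a line. move_arm: Moves the arm, as the interface text tells. Shift numbers are shares of 1 m and turn numbers shares of pi/4 rad, none past 1 either way. Its arguments: {"type":"object","properties":{"commands":{"type":"array","items":{"type":"array","items":{"type":"number"}}}},"required":["commands"]}

```bash
ls; mkdir -p pics; python3 - <<'E'
from station import get_obs, optics, manip
import cv2
o=get_obs(); print(o)
for n in("top","side"):
    d=optics.get_image(n); cv2.imwrite(f"pics/{n}0.png",d["img"]); print(n,{k:v for k,v in d.items() if k!="img"})
E
```

```text
pics
{'clock': 0.0, 'joint_pos': array([-1.23462958e+00,  1.24499801e-01,  1.65161785e+00, -2.13007635e-06,
        1.36752105e+00, -8.26083133e-02]), 'joint_velocities': array([-0.0033633 , -0.00109649, -0.00071281,  0.00021768,  0.00019074,
        0.00103386]), 'tau': array([-2.53636281e-03, -4.17606461e+01, -3.59935856e+01,  7.72539829e-02,
        4.92727209e-02, -1.87379151e-04]), 'position': array([ 0.26407781, -0.59325325,  0.21342368]), 'tcp_rot': array([ 9.78157850e-01,  2.07860949e-01, -1.30385300e-04, -1.01467973e-03]), 'force': array([-0.17418792,  0.01771099,  0.18489129]), 'ft_torque': array([-0.03749468, -0.04164944, -0.05371923]), 'grasp_force': 0.0, 'gripper_width': 0.09535403462087376}
top {'fov_y': 57.681689377992285, 'cx': 282.46984697117165, 'cy': 205.49977598781524, 'origin': array([0.33292584, 0.01464244, 0.99867226]), 'attitude': array([ 0.71128794, -0.69984524,  0.03828091, -0.05311005])}
side {'fov_y': 47.74302032115388, 'cx': 280.6958006192487, 'cy': 212.1957669895003, 'origin': array([-0.18262318,  1.07815562,  0.75959193]), 'attitude': array([-0.22837905,  0.8353252 , -0.48305388,  0.12935908])}
```

View pics/top0.png

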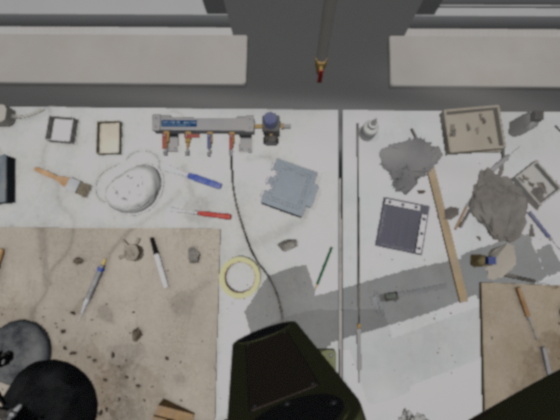

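View pics/side0.png

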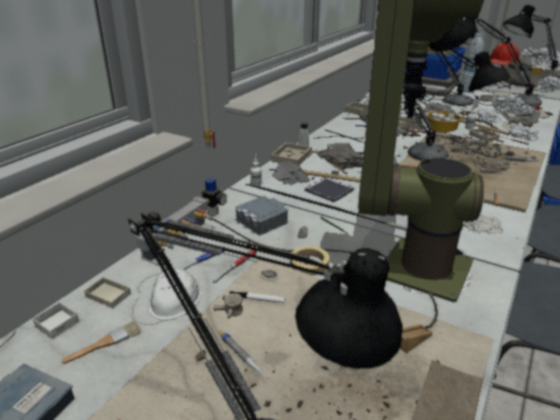

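The top view shows the scraper (blue handle around 205,181, blade toward the left), red chisel (~210,214), case (~290,188, tongue toward the left), stone (288,244) and plate (403,225). Glue is at (370,128). Next I'll enlarge the working area.

```bash
cat > h.py <<'E'
import numpy as np, cv2
from scipy.spatial.transform import Rotation as R
from station import get_obs, optics, manip
def cam(n):
    d=optics.get_image(n); f=d["img"].shape[0]/2/np.tan(np.radians(d["fov_y"]/2))
    d["K"]=np.array([[f,0,d["cx"]],[0,f,d["cy"]],[0,0,1]]); d["R"]=R.from_quat(d["attitude"]).as_matrix(); return d
def proj(d,p):
    c=(np.atleast_2d(p)-d["origin"])@d["R"]; q=c@d["K"].T; return q[:,:2]/q[:,2:]
def ray(d,uv,z):
    uv=np.atleast_2d(uv); v=np.c_[uv,np.ones(len(uv))]@np.linalg.inv(d["K"]).T@d["R"].T
    return d["origin"]+v*((z-d["origin"][2])/v[:,2])[:,None]
def crop(d,u0,v0,w,h,s,name,g=10):
    im=cv2.resize(d["img"][v0:v0+h,u0:u0+w],None,fx=s,fy=s,interpolation=cv2.INTER_CUBIC)
    for u in range(-(-u0//g)*g,u0+w,g): cv2.putText(im,str(u),((u-u0)*s,8),0,.3,(0,0,255),1); cv2.line(im,((u-u0)*s,10),((u-u0)*s,16),(0,0,255),1)
    for v in range(-(-v0//g)*g,v0+h,g): cv2.putText(im,str(v),(0,(v-v0)*s+4),0,.3,(0,0,255),1); cv2.line(im,(22,(v-v0)*s),(28,(v-v0)*s),(0,0,255),1)
    cv2.imwrite(name,im)
E
python3 - <<'E'
from h import *
t=cam("top"); s=cam("side")
crop(t,160,145,160,115,5,"pics/t1.png"); crop(t,310,150,160,115,5,"pics/t2.png"); crop(s,180,170,160,115,5,"pics/s1.png")
print(proj(t,[[0,0,0],[.3,0,0],get_obs()["position"]]),proj(s,[[0,0,0],[.264,-.593,.213]]))
print(ray(t,[[205,181],[290,188],[403,225],[210,214],[288,244]],0).round(3).tolist())
print(ray(s,[[262,212],[330,188]],0.04).round(3).tolist())
E
```

```text
[[294.01356426 390.46372248]
 [295.59268808 268.11613936]
 [596.41270353 295.56557959]] [[425.10024478 267.8628908 ]
 [407.43719715 113.29057806]]
[[0.526, 0.245, 0.0], [0.51, 0.018, 0.0], [0.416, -0.278, 0.0], [0.437, 0.228, 0.0], [0.362, 0.021, 0.0]]
[[0.495, 0.03, 0.04], [0.387, -0.222, 0.04]]
```

View pics/t1.png

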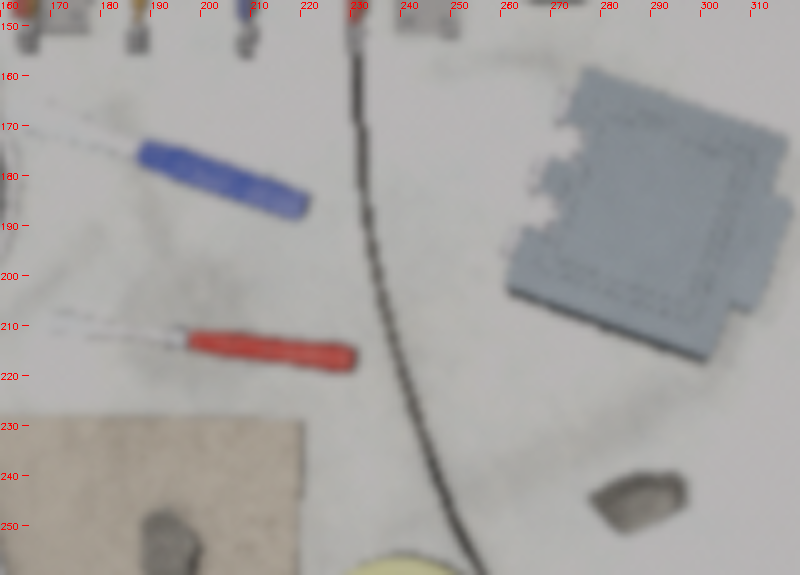

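View pics/t2.png

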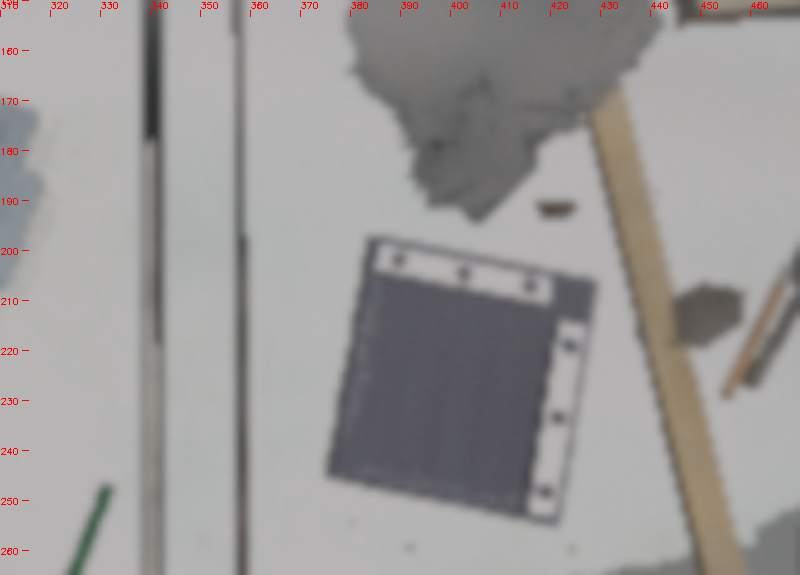

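View pics/s1.png

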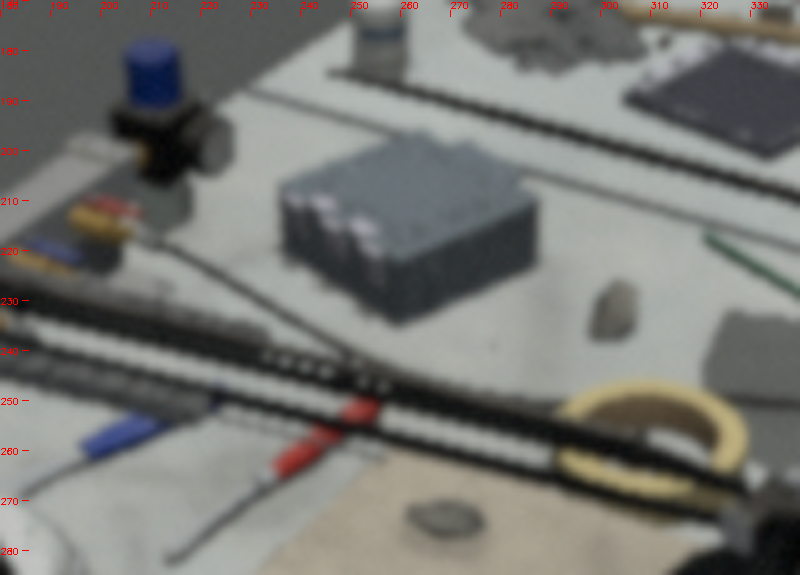

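Both top crops are clear: the case lid's tongue points image-right (edge 313,178–310,207), hinge knuckles on the left (~268,180), scraper handle from (188,174) to (221,187), and plate outer corners at about (384,197), (429,206), (421,255), (375,245). The side crop shows the hinge side at the left, which agrees. Next I'll rectify and fit.

```bash
cat > fit.py <<'E'
from h import *
t=cam("top")
S=2000 # px/m
def warp(z):
    W=np.array([[.25,-.45],[.75,-.45],[.75,.4],[.25,.4]])
    src=proj(t,np.c_[W,np.full(4,z)]).astype(np.float32)
    dst=((W-[.25,-.45])*S).astype(np.float32)[:,::-1].copy() # col=y,row=x
    return cv2.warpPerspective(t["img"],cv2.getPerspectiveTransform(src,dst),(1700,1000),flags=cv2.INTER_CUBIC)
def near(mask,xy):
    n,l,st,c=cv2.connectedComponentsWithStats(mask.astype(np.uint8))
    i=min(range(1,n),key=lambda i:np.hypot(*(c[i]/S+[-.45,.25]-np.array(xy)[::-1]))+ (9 if st[i,4]<300 else 0))
    return (l==i).astype(np.uint8)
def w2(p): return np.array([p[1]/S+.25,p[0]/S-.45])
# scraper
im=warp(.010).astype(int); b,g,r=im[...,0],im[...,1],im[...,2]
m=near((b-r>40),(.526,.245)); c,sz,a=cv2.minAreaRect(np.argwhere(m)[:,::-1].astype(np.float32)); 
pts=np.argwhere(m)/S+[.25,-.45]; u=np.linalg.svd(pts-pts.mean(0),full_matrices=False)[2][0]; u*=np.sign(u[1])
cen=pts.mean(0); L=np.ptp((pts-cen)@u); print("scraper centre",cen,"rect",w2(c),np.array(sz)/S,"blade dir deg",np.degrees(np.arctan2(u[1],u[0])),"grip",cen+.0325*u,"tip",cen+.1225*u)
# chisel
m=near((r-b>60),(.437,.228)); p=np.argwhere(m)/S+[.25,-.45]; print("chisel handle",p.mean(0),p.min(0),p.max(0))
# plate
g=cv2.cvtColor(warp(.010),cv2.COLOR_BGR2GRAY)
m=near(g<120,(.416,-.278)); q=cv2.minAreaRect(np.argwhere(m)[:,::-1].astype(np.float32)); print("plate",w2(q[0]),np.array(q[1])/S,q[2]); print(np.array([w2(x) for x in cv2.boxPoints(q)]).round(4).tolist())
# lid
I=warp(.049); k=I.astype(int); m=near((k[...,0]-k[...,2]>8)&(I.mean(2)<160),(.50,.02))
m=cv2.morphologyEx(m,cv2.MORPH_OPEN,np.ones((9,9)))
cv2.imwrite("pics/lid.png",cv2.resize((I*.7+60*m[...,None]).astype(np.uint8)[300:700,750:1150],None,fx=1.5,fy=1.5))
q=cv2.minAreaRect(np.argwhere(m)[:,::-1].astype(np.float32)); print("case",w2(q[0]),np.array(q[1])/S,q[2],np.array([w2(x) for x in cv2.boxPoints(q)]).round(4).tolist())
print("valve ends z=0,.05",ray(t,[[231,148],[209,151]],0)[:,:2],ray(t,[[231,148],[209,151]],.05)[:,:2])
E
python3 fit.py
```

```text
scraper centre [0.52588533 0.24669782] rect [0.52575003 0.24624994] [0.09170605 0.01549516] blade dir deg 71.92327829974462 grip [0.53596976 0.27759368] tip [0.56389588 0.36315145]
chisel handle [0.43484336 0.2143319 ] [0.4255 0.1735] [0.443 0.258]
plate [ 0.41437024 -0.27210942] [0.11901511 0.12776723] 10.929489135742188
[[0.4657999873161316, -0.3425999879837036], [0.34040001034736633, -0.31839999556541443], [0.3628999888896942, -0.20160000026226044], [0.48840001225471497, -0.22579999268054962]]
case [0.5009393  0.01442374] [0.12258823 0.11967478] 19.15561294555664 [[0.5374000072479248, -0.06310000270605087], [0.4242999851703644, -0.023800000548362732], [0.4645000100135803, 0.09200000017881393], [0.5776000022888184, 0.05270000174641609]]
valve ends z=0,.05 [[0.61723065 0.17859292]
 [0.60819075 0.23792278]] [[0.60299651 0.17038449]
 [0.5944092  0.22674392]]
```

View pics/lid.png

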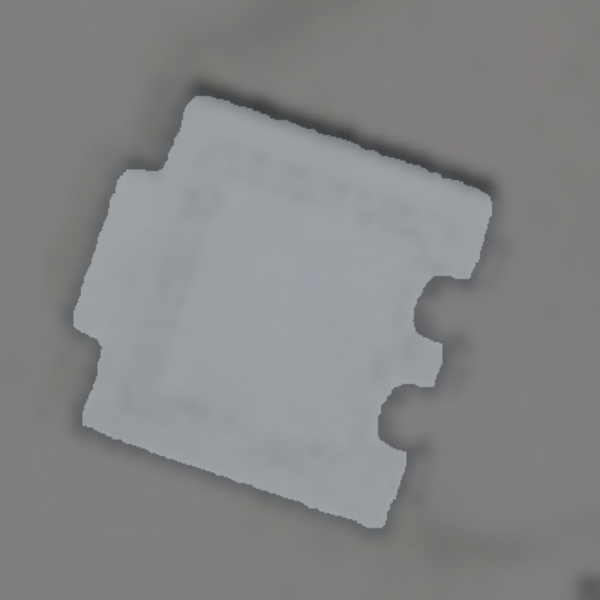

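The rectified mask shows the tongue edge on the −y side and the knuckles on the +y side. The sizes match to about 1 mm: lid 119.7 vs 121 wide, plate 119×128 vs 120×130, handle 92 vs 95. I'll check the height of the valve behind the scraper, then work out the approach.

```bash
cat >> h.py <<'E'
def cmd(p=None,xang=None,pitch=0.,o=None):
    """shift+turn shares from measured pose to: TCP p, tool z down, tool x (along scraper/block) at world yaw xang, nose pitch about tool y"""
    o=o or get_obs(); A=R.from_quat(o["tcp_rot"]); 
    T=A if xang is None else best(A,xang,pitch)
    return np.r_[A.inv().apply(np.array(p)-o["position"]),(A.inv()*T).as_rotvec()/(np.pi/4)]
def best(A,xang,pitch):
    c=[R.from_euler("z",a)*R.from_euler("y",-pitch*s)*R.from_euler("x",np.pi) for a,s in((xang,1),(xang+np.pi,-1))]
    return min(c,key=lambda T:(A.inv()*T).magnitude())
E
python3 - <<'E'
from h import *
s=cam("side")
for z in(0,.05,.1): print(z,ray(s,[[208,213],[196,221],[153,185+0]],z)[:,:2].round(3).tolist())
print(proj(s,[[.61,.175,z] for z in(0,.03,.06,.09)]))
A=R.from_quat(get_obs()["tcp_rot"]); print(A.as_matrix().round(3))
print(cmd([.536,.2775,.09],np.radians(71.9)).round(4))
E
```

```text
0 [[0.677, 0.065], [0.679, 0.123], [0.967, 0.008]]
0.05 [[0.621, 0.132], [0.622, 0.186], [0.892, 0.078]]
0.1 [[0.564, 0.198], [0.565, 0.249], [0.816, 0.149]]
[[203.02015283 234.9051878 ]
 [202.22644344 226.25727588]
 [201.41537607 217.42023904]
 [200.58637502 208.38780461]]
[[ 0.914  0.407 -0.   ]
 [ 0.407 -0.914  0.001]
 [ 0.    -0.001 -1.   ]]
[ 6.0260e-01 -6.8520e-01  1.2470e-01 -8.0000e-04 -4.0000e-04 -1.0645e+00]
```

>>> {"method": "move_arm", "body": {
  "commands": [
    [0.6,-0.685,0,0,0,-1,0],
    [0.6,-0.685,0,0,0,-1,0],
    [0.6,-0.685,0,0,0,-1,0],
    [0.6,-0.685,0,0,0,-1,0],
    [0.6,-0.685,0,0,0,-1,0],
    [0.6,-0.685,0,0,0,-1,0],
    [0.6,-0.685,0,0,0,-1,0],
    [0.6,-0.685,0,0,0,-1,0],
    [0.6,-0.685,0,0,0,-1,0],
    [0.6,-0.685,0,0,0,-1,0],
    [0.6,-0.685,0,0,0,-1,0],
    [0.6,-0.685,0,0,0,-1,0]
  ]
}}

```text
clock: 1.5
position: [0.4421, -0.0187, 0.2151]
tcp_rot: [0.824, 0.566, 0.0, 0.001]
force: [0.6, -0.5, -0.9]
gripper_width: 0.0477
grasp_force: 0.0
```

```bash
python3 - <<'E'
from h import *
o=get_obs(); print(o["position"],o["joint_pos"].round(2)); print(cmd([.536,.2775,.11],np.radians(71.9)).round(4))
E
```

```text
[ 0.44211252 -0.01867071  0.21505298] [-0.16 -0.36  2.09 -0.    1.41  0.2 ]
[ 3.101e-01 -1.870e-02  1.051e-01  1.800e-03 -2.000e-04 -6.460e-02]
```

>>> {"method": "move_arm", "body": {
  "commands": [
    [0.31,-0.019,0,0,0,-0.065,0],
    [0.31,-0.019,0,0,0,-0.065,0],
    [0.31,-0.019,0,0,0,-0.065,0],
    [0.31,-0.019,0,0,0,-0.065,0],
    [0.31,-0.019,0,0,0,-0.065,0],
    [0.31,-0.019,0,0,0,-0.065,0],
    [0.31,-0.019,0.05,0,0,-0.065,0],
    [0.31,-0.019,0.1,0,0,-0.065,0],
    [0.31,-0.019,0.105,0,0,-0.065,0],
    [0.31,-0.019,0.105,0,0,-0.065,0],
    [0.31,-0.019,0.105,0,0,-0.065,0],
    [0.31,-0.019,0.105,0,0,-0.065,0]
  ]
}}

```text
clock: 2.7
position: [0.5375, 0.2759, 0.1135]
tcp_rot: [0.81, 0.587, 0.003, 0.001]
force: [-0.8, 1.0, 0.8]
gripper_width: 0.0474
grasp_force: 0.0
```

```bash
python3 - <<'E'
from h import *
o=get_obs(); print(o["position"],o["joint_pos"].round(2)); print(cmd([.536,.2775,.003],np.radians(71.9)).round(4))
t=cam("top"); s=cam("side"); a=t["img"][110:260,130:290]; b=s["img"][150:300,130:290]
cv2.imwrite("pics/c1.png",cv2.resize(np.hstack([a,b]),None,fx=2.5,fy=2.5,interpolation=cv2.INTER_CUBIC))
E
```

```text
[0.53751782 0.27591807 0.11350885] [0.39 0.1  1.85 0.   1.18 0.7 ]
[ 0.0006 -0.0024  0.1105  0.0059 -0.0051 -0.0006]
```

View pics/c1.png

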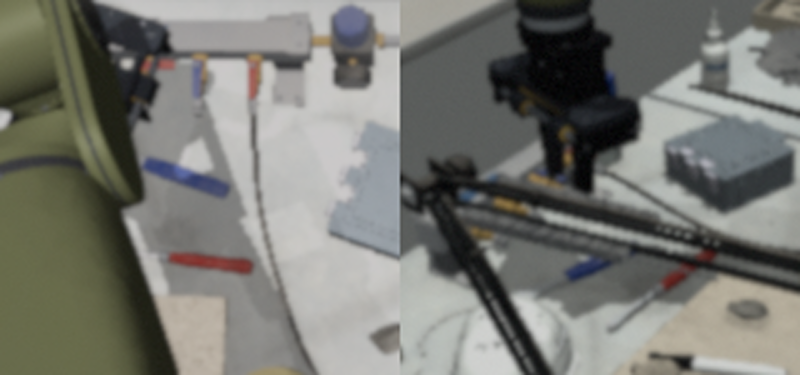

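The pictures show the fingers above the scraper zone; in the side view the fingertips sit near px (200,226). I'll descend in two careful stages, watching the force.

>>> {"method": "move_arm", "body": {
  "commands": [
    [0.001,-0.002,0.03,0.006,-0.005,0,0],
    [0.001,-0.002,0.05,0.006,-0.005,0,0],
    [0.001,-0.002,0.06,0.006,-0.005,0,0],
    [0.001,-0.002,0.07,0.006,-0.005,0,0],
    [0.001,-0.002,0.075,0.006,-0.005,0,0],
    [0.001,-0.002,0.08,0.006,-0.005,0,0],
    [0.001,-0.002,0.08,0.006,-0.005,0,0],
    [0.001,-0.002,0.08,0.006,-0.005,0,0]
  ]
}}

```text
clock: 3.6
position: [0.5341, 0.2772, 0.0302]
tcp_rot: [0.809, 0.587, -0.003, -0.001]
force: [0.6, -1.0, -0.2]
gripper_width: 0.0478
grasp_force: 0.0
```

```bash
python3 - <<'E'
from h import *
o=get_obs(); print(o["position"]); print(cmd([.536,.2775,.003],np.radians(71.9)).round(4))
s=cam("side"); print(proj(s,o["position"]),proj(s,[[.5358,.2773,.006],[.564,.363,.006],[.511,.2,.006]]))
crop(s,140,170,120,110,5,"pics/c2.png")
E
```

```text
[0.53413427 0.27722225 0.03021894]
[ 0.0009  0.0018  0.0272 -0.0051  0.0042  0.0004]
[[200.55250932 250.93013041]] [[200.76316426 258.12079045]
 [171.45335689 271.36443092]
 [225.06830268 246.9905655 ]]
```

View pics/c2.png

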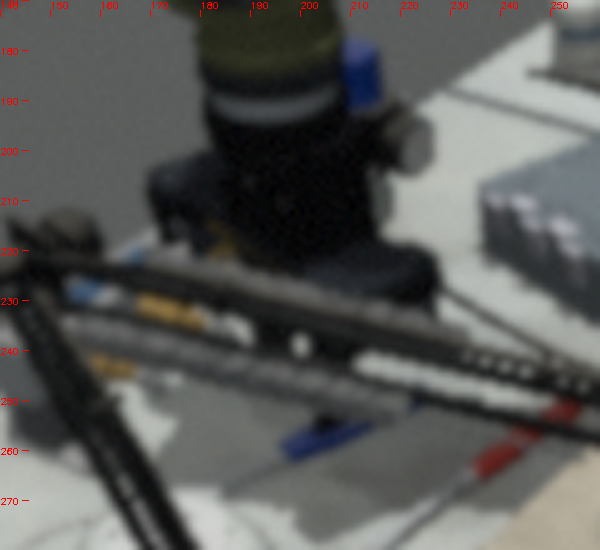

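The side view shows the fingertips right over the front of the handle (203,255), with the handle's front end at (197,260). Clear, so I'll finish the descent and close.

>>> {"method": "move_arm", "body": {
  "commands": [
    [0.001,0.001,0.01,0,0,0,0],
    [0.001,0.001,0.018,0,0,0,0],
    [0.001,0.001,0.023,0,0,0,0],
    [0.001,0.001,0.026,0,0,0,0],
    [0.001,0.001,0.026,0,0,0,0],
    [0.001,0.001,0.026,0,0,0,1],
    [0.001,0.001,0.026,0,0,0,1],
    [0.001,0.001,0.026,0,0,0,1],
    [0.001,0.001,0.026,0,0,0,1],
    [0.001,0.001,0.026,0,0,0,1],
    [0.001,0.001,0.026,0,0,0,1]
  ]
}}

```text
clock: 4.75
position: [0.5351, 0.2777, 0.0039]
tcp_rot: [0.809, 0.587, -0.003, -0.001]
force: [-0.2, -0.2, 1.3]
gripper_width: 0.0177
grasp_force: 30.0
```

```bash
python3 - <<'E'
from h import *
for i in range(4):
    cam("top"); o=get_obs(); print(o["position"],o["tcp_rot"].round(4),o["force"].round(1),o["gripper_width"])
E
```

```text
[0.53508956 0.27774569 0.00396774] [ 8.094e-01  5.872e-01 -2.700e-03 -7.000e-04] [-0.8  0.   0.9] 0.01759772454174435
[0.5350518 0.2777377 0.0039431] [ 8.094e-01  5.872e-01 -2.700e-03 -7.000e-04] [0.7 0.  1.4] 0.01788424982829888
[0.53507114 0.27773897 0.00394476] [ 8.094e-01  5.872e-01 -2.700e-03 -7.000e-04] [-0.5 -0.5  1.2] 0.017967952993600468
[0.53505521 0.27773119 0.00392527] [ 8.094e-01  5.872e-01 -2.700e-03 -7.000e-04] [-0.2 -0.9  1.2] 0.01795438405381597
```

```bash
python3 - <<'E'
from h import *
print(cmd([.4417,-.1566,.150],np.radians(70.9)).round(4))
E
```

```text
[-0.4424  0.0454 -0.1447 -0.0055  0.0046  0.0227]
```

>>> {"method": "move_arm", "body": {
  "commands": [
    [0,0,-0.02,0,0,0,1],
    [0,0,-0.06,0,0,0,1],
    [0,0,-0.1,0,0,0,1],
    [-0.03,0.003,-0.145,0,0,0,1],
    [-0.08,0.008,-0.145,-0.003,0.003,0.01,1],
    [-0.13,0.013,-0.145,-0.005,0.005,0.022,1],
    [-0.18,0.018,-0.145,-0.005,0.005,0.022,1],
    [-0.23,0.024,-0.145,-0.005,0.005,0.022,1],
    [-0.28,0.029,-0.145,-0.005,0.005,0.022,1],
    [-0.33,0.034,-0.145,-0.005,0.005,0.022,1],
    [-0.38,0.039,-0.145,-0.005,0.005,0.022,1],
    [-0.42,0.043,-0.145,-0.005,0.005,0.022,1]
  ]
}}

```text
clock: 6.15
position: [0.4451, -0.1365, 0.15]
tcp_rot: [0.815, 0.58, -0.0, -0.0]
force: [1.6, -0.2, -1.4]
gripper_width: 0.0176
grasp_force: 30.0
```

```bash
python3 - <<'E'
from h import *
o=get_obs();print(o["position"],o["gripper_width"],cmd([.4417,-.1566,.045],np.radians(70.9)).round(4))
E
```

```text
[ 0.44507138 -0.13652742  0.14997158] 0.017605680087151954 [-2.01e-02  3.40e-03  1.05e-01 -7.00e-04  1.00e-04 -0.00e+00]
```

>>> {"method": "move_arm", "body": {
  "commands": [
    [-0.02,0.003,0.0,0,0,0,1],
    [-0.02,0.003,0.03,0,0,0,1],
    [-0.02,0.003,0.06,0,0,0,1],
    [-0.02,0.003,0.09,0,0,0,1],
    [-0.02,0.003,0.105,0,0,0,1],
    [-0.02,0.003,0.112,0,0,0,1],
    [-0.02,0.003,0.112,0,0,0,1],
    [-0.02,0.003,0.112,0,0,0,1]
  ]
}}

```text
clock: 6.95
position: [0.4431, -0.1548, 0.039]
tcp_rot: [0.814, 0.58, 0.0, 0.0]
force: [0.5, -0.1, 0.1]
gripper_width: 0.0177
grasp_force: 30.0
```

```bash
python3 - <<'E'
from h import *
o=get_obs();print(o["position"],cmd([.4417,-.1566,.038],np.radians(70.9)).round(4))
t=cam("top"); s=cam("side")
a=R.from_quat(o["tcp_rot"]); P=o["position"]+a.apply([[.09,0,-.002],[.015,0,-.002],[-.08,0,-.002]]); print(P.round(4),proj(t,P),proj(s,P),proj(t,[.481,-.0432,.04]),proj(s,[.481,-.0432,.04]))
ims=[]
for d,u,v in((t,270,150),(s,220,170)): ims.append(cv2.resize(d["img"][v:v+100,u:u+80],None,fx=5,fy=5,interpolation=cv2.INTER_CUBIC))
cv2.imwrite("pics/c3.png",np.hstack(ims))
E
```

```text
[ 0.4430886  -0.15477157  0.03896772] [-0.0022 -0.0007  0.001   0.0008  0.0002  0.0007]
[[ 0.4725 -0.0697  0.041 ]
 [ 0.448  -0.1406  0.041 ]
 [ 0.417  -0.2304  0.041 ]] [[324.25374745 200.18515955]
 [352.41036133 210.21580518]
 [388.47538426 223.06377994]] [[284.89568661 200.17170849]
 [302.28375407 193.09395565]
 [322.98829192 184.66624499]] [[313.76980506 196.77025284]] [[278.31734003 203.23875398]]
```

View pics/c3.png

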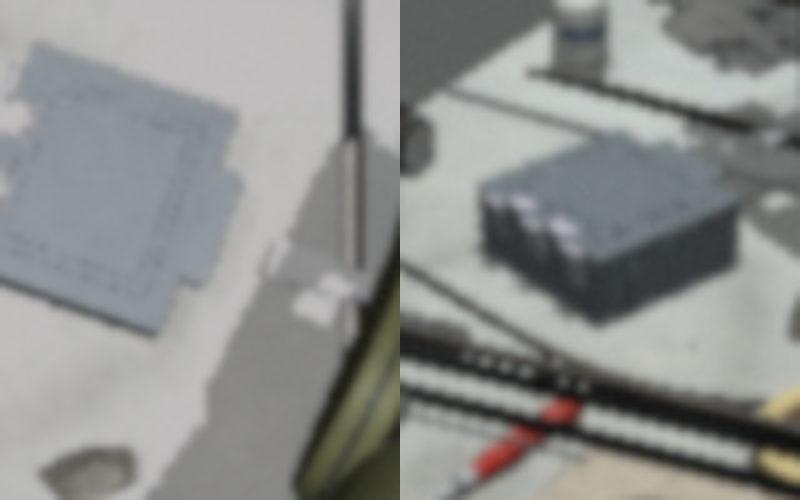

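The blade tip shows at px (324,202), as predicted, in line with the middle of the tongue (314,196). Inserting.

>>> {"method": "move_arm", "body": {
  "commands": [
    [0.01,0,0.001,0,0,0,1],
    [0.02,0,0.001,0,0,0,1],
    [0.025,0,0.001,0,0,0,1],
    [0.03,0,0.001,0,0,0,1],
    [0.034,0,0.001,0,0,0,1],
    [0.037,0,0.001,0,0,0,1],
    [0.039,0,0.001,0,0,0,1],
    [0.039,0,0.001,0,0,0,1],
    [0.039,0,0.001,0,0,0,1]
  ]
}}

```text
clock: 7.95
position: [0.4551, -0.1177, 0.0371]
tcp_rot: [0.814, 0.58, -0.0, -0.0]
force: [0.1, 0.1, -0.1]
gripper_width: 0.0173
grasp_force: 30.0
```

>>> {"method": "move_arm", "body": {
  "commands": [
    [0,0,-0.005,0,0,0,1],
    [0,0,-0.01,0,0,0,1],
    [0.001,0,-0.016,0,0,0,1],
    [0.001,0,-0.022,0,0,0,1],
    [0.002,0,-0.028,0,0,0,1],
    [0.004,0,-0.034,0,0,0,1],
    [0.005,0,-0.04,0,0,0,1],
    [0.007,0,-0.044,0,0,0,1],
    [0.007,0,-0.044,0,0,0,1],
    [0.007,0,-0.044,0,0,0,1]
  ]
}}

```text
clock: 8.95
position: [0.4576, -0.1109, 0.0811]
tcp_rot: [0.814, 0.58, -0.0, -0.0]
force: [0.2, 0.5, -2.1]
gripper_width: 0.0176
grasp_force: 30.0
```

```bash
python3 - <<'E'
from h import *
o=get_obs();print(o["position"],o["force"],o["ft_torque"])
t=cam("top"); s=cam("side")
ims=[]
for d,u,v in((t,270,150),(s,220,150)): ims.append(cv2.resize(d["img"][v:v+100,u:u+80],None,fx=5,fy=5,interpolation=cv2.INTER_CUBIC))
cv2.imwrite("pics/c4.png",np.hstack(ims))
E
```

```text
[ 0.45756056 -0.11086245  0.08112871] [ 0.15563093  0.45563847 -2.13247583] [-0.02327919 -0.10347992 -0.08315102]
```

View pics/c4.png

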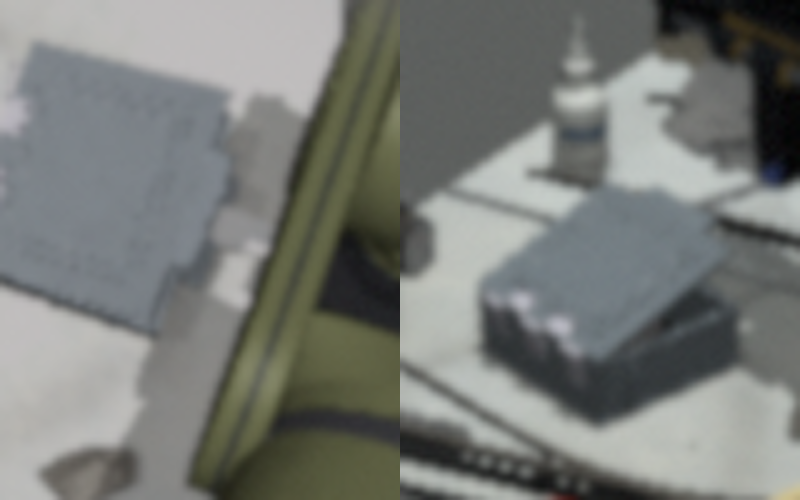

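The lid is up about 0.3 rad on the blade (side view: gap at the front, lid edge at crop 725,255). Swinging it along the arc.

>>> {"method": "move_arm", "body": {
  "commands": [
    [0.004,0,-0.01,0,0,0,1],
    [0.01,0,-0.02,0,0,0,1],
    [0.016,0,-0.03,0,0,0,1],
    [0.023,0,-0.038,0,0,0,1],
    [0.031,0,-0.046,0,0,0,1],
    [0.04,0,-0.053,0,0,0,1],
    [0.05,0,-0.059,0,0,0,1],
    [0.06,0,-0.064,0,0,0,1],
    [0.07,0,-0.068,0,0,0,1],
    [0.081,0,-0.071,0,0,0,1],
    [0.092,0,-0.073,0,0,0,1],
    [0.092,0,-0.073,0,0,0,1]
  ]
}}

```text
clock: 10.25
position: [0.4882, -0.0228, 0.1545]
tcp_rot: [0.814, 0.581, 0.0, -0.0]
force: [0.3, -0.2, -0.4]
gripper_width: 0.0178
grasp_force: 30.0
```

>>> {"method": "move_arm", "body": {
  "commands": [
    [0.011,0,-0.001,0,0,0,1],
    [0.022,0,0.0,0,0,0,1],
    [0.032,0,0.002,0,0,0,1],
    [0.038,0,0.004,0,0,0,1],
    [0.038,0,0.004,0,0,0,1],
    [0.038,0,0.004,0,0,0,1]
  ]
}}

```text
clock: 10.85
position: [0.4999, 0.012, 0.1498]
tcp_rot: [0.814, 0.58, -0.0, -0.0]
force: [-0.4, -0.7, -0.6]
gripper_width: 0.0176
grasp_force: 30.0
```

```bash
python3 - <<'E'
from h import *
o=get_obs();print(o["position"],o["force"],o["ft_torque"],o["gripper_width"])
t=cam("top"); s=cam("side")
ims=[]
for d,u,v in((t,240,120),(s,220,100)): ims.append(cv2.resize(d["img"][v:v+150,u:u+100],None,fx=4,fy=4,interpolation=cv2.INTER_CUBIC))
cv2.imwrite("pics/c5.png",np.hstack(ims))
E
```

```text
[0.49988931 0.01197211 0.14980926] [-0.42616733 -0.66856636 -0.60887483] [-0.02307468 -0.10501676 -0.01478801] 0.017600943539070806
```

View pics/c5.png

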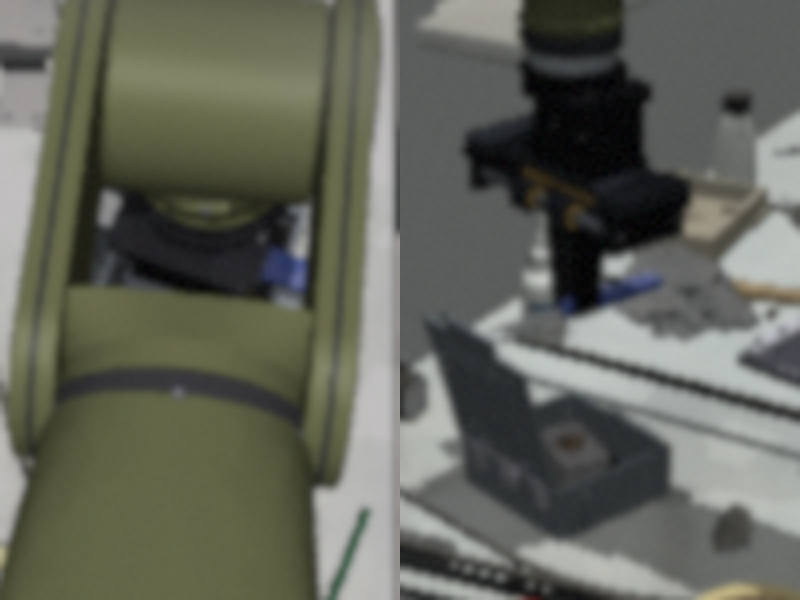

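The lid stands well open, leaning back about 1.8 rad. In the side view its top is at crop (440,320), and the block shows in the case at (575,445). Next I lay the scraper back at its original spot.

>>> {"method": "move_arm", "body": {
  "commands": [
    [-0.02,0,0,0,0,0,1],
    [-0.02,0,-0.04,0,0,0,1],
    [-0.02,0,-0.08,0,0,0,1],
    [0,0,-0.1,0,0,0,1],
    [0.04,-0.008,-0.1,0,0,0,1],
    [0.08,-0.016,-0.1,0,0,0,1],
    [0.12,-0.024,-0.1,0,0,-0.01,1],
    [0.16,-0.032,-0.1,0,0,-0.02,1],
    [0.2,-0.04,-0.1,0,0,-0.023,1],
    [0.24,-0.048,-0.1,0,0,-0.023,1],
    [0.263,-0.054,-0.1,0,0,-0.023,1],
    [0.263,-0.054,-0.08,0,0,-0.023,1]
  ]
}}

```text
clock: 12.15
position: [0.5366, 0.2813, 0.2333]
tcp_rot: [0.808, 0.589, 0.003, 0.0]
force: [-1.0, -0.8, 0.3]
gripper_width: 0.0178
grasp_force: 30.0
```

>>> {"method": "move_arm", "body": {
  "commands": [
    [0,0,0.04,0,0,0,1],
    [0,0,0.08,0,0,0,1],
    [0,0,0.12,0,0,0,1],
    [0,0,0.15,0,0,0,1],
    [0,0,0.18,0,0,0,1],
    [0,0,0.2,0,0,0,1],
    [0,0,0.205,0,0,0,1],
    [0,0,0.205,0,0,0,1]
  ]
}}

```text
clock: 12.95
position: [0.5344, 0.2776, 0.0245]
tcp_rot: [0.809, 0.587, -0.001, -0.0]
force: [0.1, 0.0, 0.0]
gripper_width: 0.0179
grasp_force: 30.0
```

```bash
python3 - <<'E'
from h import *
o=get_obs();print(o["position"],o["force"],o["ft_torque"],o["gripper_width"],cmd([.5351,.2777,.0043],np.radians(71.93)).round(4))
E
```

```text
[0.53444567 0.27760612 0.02445292] [0.06348703 0.04562896 0.00117944] [-0.07338905 -0.07534527  0.0406782 ] 0.017874213901008306 [ 0.0003  0.0006  0.0202 -0.0025  0.0014  0.0002]
```

Down the last 20 mm, release, and raise.

>>> {"method": "move_arm", "body": {
  "commands": [
    [0,0,0.008,0,0,0,1],
    [0,0,0.014,0,0,0,1],
    [0,0,0.018,0,0,0,1],
    [0,0,0.0205,0,0,0,1],
    [0,0,0.0205,0,0,0,1],
    [0,0,0.0205,0,0,0,1],
    [0,0,0.0205,0,0,0,0],
    [0,0,0.0205,0,0,0,0],
    [0,0,0.0205,0,0,0,0],
    [0,0,0.0,0,0,0,0],
    [0,0,-0.04,0,0,0,0],
    [0,0,-0.08,0,0,0,0]
  ]
}}

```text
clock: 14.15
position: [0.534, 0.2777, 0.1053]
tcp_rot: [0.809, 0.588, -0.001, -0.001]
force: [0.7, -0.8, 0.2]
gripper_width: 0.0471
grasp_force: 0.0
```

>>> {"method": "move_arm", "body": {
  "commands": [
    [0,0,-0.05,0,0,0,0],
    [0,0,-0.1,0,0,0,0],
    [-0.05,0.04,-0.13,0,0,0,0],
    [-0.1,0.08,-0.13,0,0,0,0],
    [-0.14,0.12,-0.13,0,0,0,0],
    [-0.18,0.16,-0.13,0,0,0,0],
    [-0.22,0.16,-0.13,0,0,0,0],
    [-0.27,0.16,-0.13,0,0,0,0],
    [-0.32,0.16,-0.13,0,0,0,0],
    [-0.37,0.16,-0.13,0,0,0,0],
    [-0.42,0.16,-0.13,0,0,0,0],
    [-0.47,0.16,-0.13,0,0,0,0]
  ]
}}

```text
clock: 15.35
position: [0.5493, -0.1936, 0.2352]
tcp_rot: [0.809, 0.588, -0.0, -0.0]
force: [0.9, 0.1, -0.3]
gripper_width: 0.0473
grasp_force: 0.0
```

```bash
python3 - <<'E'
from h import *
o=get_obs();print(o["position"],o["joint_pos"].round(2))
t=cam("top"); s=cam("side")
crop(t,160,120,170,125,4,"pics/a.png"); 
a=cv2.resize(t["img"][120:220,160:320],None,fx=5,fy=5,interpolation=cv2.INTER_CUBIC)[:, :800]
cv2.imwrite("pics/c6.png",a); cv2.imwrite("pics/top6.png",t["img"]); cv2.imwrite("pics/side6.png",s["img"])
E
```

```text
[ 0.54932186 -0.19357336  0.23524181] [-0.43 -0.04  1.78 -0.    1.4  -0.12]
```

View pics/c6.png

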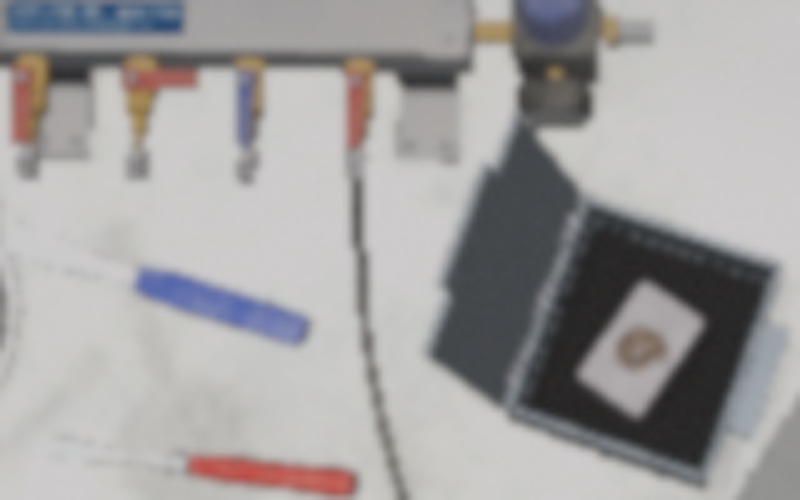

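The scraper lies at its old spot and the chisel is untouched. The lid is open, and the block is in the case with corners at crop (645,278), (707,322), (638,420), (575,377). Its long axis runs nearer the case's y. I'll measure the block and lid angle.

```bash
cat > blk.py <<'E'
import re; exec(open("fit.py").read().split("# scraper")[0])
I=warp(.042); g=I.mean(2); sub=np.zeros(g.shape,np.uint8)
# liner region: within 50 mm of case centre
C=np.array([.5036,.0220]); yy,xx=np.indices(g.shape); X=yy/S+.25-C[0]; Y=xx/S-.45-C[1]
D=np.array([.3279,.9447]); a=X*D[0]+Y*D[1]; b=X*D[1]-Y*D[0]
m=((abs(a)<.046)&(abs(b)<.052)&(g>85)).astype(np.uint8)
m=cv2.morphologyEx(m,cv2.MORPH_OPEN,np.ones((9,9))); m=near(m,C)
p=np.argwhere(m)/S+[.25,-.45]; c=p.mean(0); q=cv2.minAreaRect(np.argwhere(m).astype(np.float32)); B=cv2.boxPoints(q)/S+[.25,-.45]
u=np.linalg.svd(p-c,full_matrices=False)[2][0]
e=max((B[1]-B[0],B[2]-B[1]),key=np.linalg.norm)
print("block",c,B.mean(0),np.array(q[1])/S,"yaw pca",np.degrees(np.arctan2(u[1],u[0]))%180,"rect",np.degrees(np.arctan2(e[1],e[0]))%180)
H=np.array([.5217,.0739])
for th in(1.6,1.8,1.9,2.0,2.1,2.2,2.4):
    P=np.r_[H-D*.125*np.cos(th),.045+.125*np.sin(th)]; print(th,proj(t,P).round(1))
E
python3 blk.py
```

```text
block [0.49909427 0.02329921] [0.49913462 0.0233269 ] [0.04257324 0.0644839 ] yaw pca 146.62666580240017 rect 146.30992512973413
1.6 [[263.2 168.5]]
1.8 [[252.9 165.1]]
1.9 [[248.1 163.7]]
2.0 [[243.5 162.5]]
2.1 [[239.3 161.5]]
2.2 [[235.4 160.7]]
2.4 [[229.  159.8]]
```

>>> {"method": "move_arm", "body": {
  "commands": [
    [0.04,-0.02,0,0,0,0,1],
    [0.08,-0.04,0,0,0,0,1],
    [0.12,-0.06,0,0,0,0,1],
    [0.16,-0.085,0,0,0,0,1],
    [0.2,-0.11,0.02,0,0,0,1],
    [0.213,-0.11,0.06,0,0,0,1],
    [0.213,-0.11,0.1,0,0,0,1],
    [0.213,-0.11,0.125,0,0,0,1],
    [0.213,-0.11,0.125,0,0,0,1]
  ]
}}

```text
clock: 16.4
position: [0.5078, 0.0465, 0.1056]
tcp_rot: [0.809, 0.588, -0.004, -0.003]
force: [-0.2, 0.0, 0.6]
gripper_width: 0.0005
grasp_force: 0.0
```

>>> {"method": "move_arm", "body": {
  "commands": [
    [0.015,0,0,0,0,0,1],
    [0.03,0,0,0,0,0,1],
    [0.04,0,0,0,0,0,1],
    [0.05,0,0,0,0,0,1],
    [0.06,0,0,0,0,0,1],
    [0.07,0.001,0,0,0,0,1],
    [0.074,0.001,0,0,0,0,1],
    [0.074,0.001,0,0,0,0,1],
    [0.04,0,0,0,0,0,1],
    [0,0,0,0,0,0,0.5],
    [0,0,-0.04,0,0,0,0],
    [0,0,-0.04,0,0,0,-0.3]
  ]
}}

```text
clock: 17.6
position: [0.5142, 0.0436, 0.155]
tcp_rot: [0.81, 0.587, 0.003, 0.002]
force: [1.1, 0.4, 1.6]
gripper_width: 0.0188
grasp_force: 0.0
```

```bash
python3 - <<'E'
from h import *
o=get_obs();print(o["position"],o["force"]); print(cmd([.4991,.0233,.10],np.radians(146.4)).round(4))
s=cam("side"); t=cam("top"); cv2.imwrite("pics/c7.png",np.hstack([cv2.resize(d["img"][v:v+150,u:u+100],None,fx=4,fy=4) for d,u,v in((t,220,110),(s,200,100))]))
E
```

```text
[0.5141827  0.0435847  0.15496416] [1.10112232 0.37233913 1.59906531]
[-0.0241 -0.0084  0.0548  0.0102  0.0034 -1.6573]
```

View pics/c7.png

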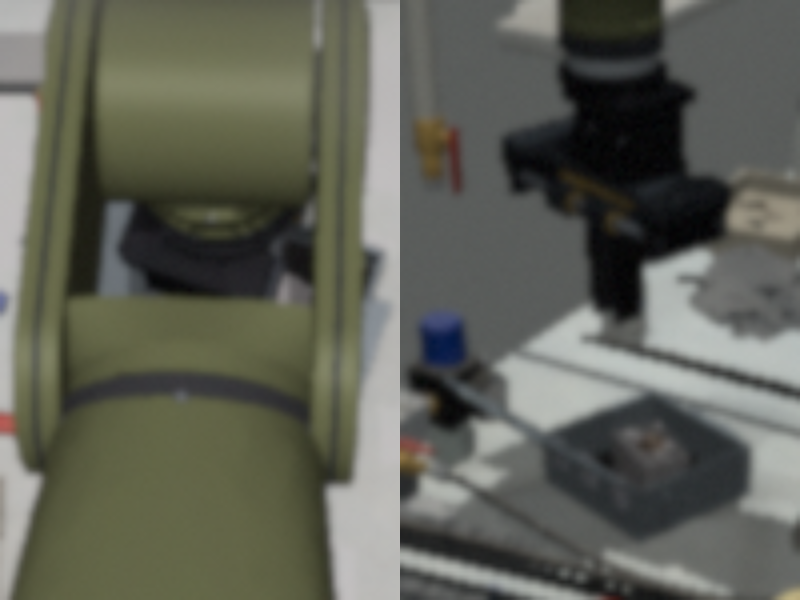

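The side view shows the lid resting far back on its stop (px near 470,390) and the block clear in the case (650,445). I've viewed more pictures than planned, so from here I'll rely on numbers only. I'll turn to the block's yaw and go above it.

>>> {"method": "move_arm", "body": {
  "commands": [
    [-0.024,-0.008,0,0.01,0.003,-0.9,-0.3],
    [-0.024,-0.008,0,0.01,0.003,-0.9,-0.3],
    [-0.024,-0.008,0,0.01,0.003,-0.9,-0.3],
    [-0.024,-0.008,0,0.01,0.003,-0.9,-0.3],
    [-0.024,-0.008,0,0.01,0.003,-0.9,-0.3],
    [-0.024,-0.008,0,0.01,0.003,-0.9,-0.3],
    [-0.024,-0.008,0,0.01,0.003,-0.9,-0.3]
  ]
}}

```text
clock: 18.4
position: [0.4959, 0.0247, 0.1491]
tcp_rot: [0.557, 0.831, -0.002, -0.005]
force: [-1.1, -0.5, 0.5]
gripper_width: 0.0616
grasp_force: 0.0
```

>>> {"method": "move_arm", "body": {
  "commands": [
    [0,0,0,0,0,-0.75,-0.3],
    [0,0,0,0,0,-0.75,-0.3],
    [0,0,0,0,0,-0.75,-0.3],
    [0,0,0,0,0,-0.75,-0.3],
    [0,0,0.03,0,0,-0.75,-0.3],
    [0,0,0.055,0,0,-0.75,-0.3],
    [0,0,0.055,0,0,-0.75,-0.3],
    [0,0,0.055,0,0,-0.75,-0.3]
  ]
}}

```text
clock: 19.2
position: [0.4956, 0.0247, 0.0948]
tcp_rot: [0.291, 0.957, -0.0, -0.005]
force: [0.2, 0.7, 0.6]
gripper_width: 0.062
grasp_force: 0.0
```

```bash
python3 - <<'E'
from h import *
o=get_obs();print(o["position"],o["force"]); print(cmd([.4991,.0233,.023],np.radians(146.4)).round(4))
E
```

```text
[0.49562952 0.0247418  0.09482303] [0.20539288 0.66668944 0.56277762]
[-0.0044  0.001   0.0718 -0.0045 -0.0121 -0.0051]
```

>>> {"method": "move_arm", "body": {
  "commands": [
    [-0.004,0.001,0.02,-0.004,-0.012,-0.005,-0.3],
    [-0.004,0.001,0.04,-0.004,-0.012,-0.005,-0.3],
    [-0.004,0.001,0.055,-0.004,-0.012,-0.005,-0.3],
    [-0.004,0.001,0.065,-0.004,-0.012,-0.005,-0.3],
    [-0.004,0.001,0.07,-0.004,-0.012,-0.005,-0.3],
    [-0.004,0.001,0.072,-0.004,-0.012,-0.005,-0.3],
    [-0.004,0.001,0.072,-0.004,-0.012,-0.005,-0.3]
  ]
}}

```text
clock: 19.9
position: [0.4996, 0.0234, 0.0234]
tcp_rot: [0.289, 0.957, 0.0, 0.001]
force: [-1.6, 0.6, -0.1]
gripper_width: 0.0622
grasp_force: 0.0
```

>>> {"method": "move_arm", "body": {
  "commands": [
    [0,0,0,0,0,0,0.2],
    [0,0,0,0,0,0,0.4],
    [0,0,0,0,0,0,1],
    [0,0,0,0,0,0,1],
    [0,0,0,0,0,0,1],
    [0,0,0,0,0,0,1]
  ]
}}

```text
clock: 20.5
position: [0.4995, 0.0234, 0.0234]
tcp_rot: [0.289, 0.957, -0.0, 0.001]
force: [-0.5, 0.6, 2.4]
gripper_width: 0.0376
grasp_force: 30.0
```

```bash
python3 - <<'E'
from h import *
o=get_obs();print(o["position"],o["force"],o["gripper_width"],o["grasp_force"],o["tcp_rot"])
E
```

```text
[0.49947071 0.02336826 0.02340692] [-0.45786267  0.56109702  2.43016742] 0.03761513654555862 30.00041663646698 [ 2.88664315e-01  9.57430038e-01 -1.70234889e-05  7.96654820e-04]
```

```bash
python3 - <<'E'
from h import *
print(cmd([.4156,-.2814,.12],np.radians(169.07)).round(4))
E
```

```text
[-9.870e-02 -3.003e-01 -9.660e-02  2.000e-04  2.000e-03 -5.028e-01]
```

>>> {"method": "move_arm", "body": {
  "commands": [
    [0,0,-0.01,0,0,0,1],
    [0,0,-0.03,0,0,0,1],
    [0,0,-0.05,0,0,0,1],
    [0,0,-0.07,0,0,0,1],
    [0,0,-0.09,0,0,0,1],
    [0,0,-0.1,0,0,0,1],
    [0,0,-0.1,0,0,0,1]
  ]
}}

```text
clock: 21.2
position: [0.5001, 0.0234, 0.1248]
tcp_rot: [0.289, 0.957, 0.0, 0.002]
force: [-0.5, -0.2, -1.8]
gripper_width: 0.0381
grasp_force: 30.0
```

```bash
python3 - <<'E'
from h import *
o=get_obs(); print(o["position"],o["gripper_width"],o["force"])
print(cmd([.4156,-.2814,.10],np.radians(169.07)).round(4))
E
```

```text
[0.5001499  0.02340342 0.12478787] 0.03807720251051498 [-0.53655271 -0.21962503 -1.77947301]
[-0.0979 -0.3008  0.0246  0.0014  0.0054 -0.5029]
```

Block lifted (about 1.8 N ≈ 180 g). Carry it to above the plate.

>>> {"method": "move_arm", "body": {
  "commands": [
    [-0.013,-0.04,0,0,0,0,1],
    [-0.026,-0.08,0,0,0,-0.1,1],
    [-0.039,-0.12,0,0,0,-0.2,1],
    [-0.052,-0.16,0,0,0,-0.3,1],
    [-0.065,-0.2,0,0,0.002,-0.4,1],
    [-0.078,-0.24,0,0,0.004,-0.5,1],
    [-0.09,-0.28,0,0.001,0.005,-0.503,1],
    [-0.098,-0.3,0.01,0.001,0.005,-0.503,1],
    [-0.098,-0.3,0.025,0.001,0.005,-0.503,1],
    [-0.098,-0.3,0.04,0.001,0.005,-0.503,1],
    [-0.098,-0.3,0.055,0.001,0.005,-0.503,1],
    [-0.098,-0.3,0.055,0.001,0.005,-0.503,1]
  ]
}}

```text
clock: 22.4
position: [0.4131, -0.2779, 0.0642]
tcp_rot: [0.094, 0.996, 0.002, -0.004]
force: [-0.5, 0.8, -2.3]
gripper_width: 0.0377
grasp_force: 30.0
```

```bash
python3 - <<'E'
from h import *
cam("top");o=get_obs(); print(o["position"],o["gripper_width"],o["force"],R.from_quat(o["tcp_rot"]).as_matrix().round(3)[:,0])
print(cmd([.4156,-.2814,.0255],np.radians(169.07)).round(4))
E
```

```text
[ 0.41407534 -0.27870254  0.0658364 ] 0.03779914623769944 [-0.22043891  0.5848673  -2.59243623] [-0.982  0.188  0.007]
[-0.0023 -0.0024  0.0403  0.0026 -0.0084  0.0022]
```

>>> {"method": "move_arm", "body": {
  "commands": [
    [-0.001,-0.002,0.015,0.002,-0.008,0.002,1],
    [-0.001,-0.002,0.025,0.002,-0.008,0.002,1],
    [-0.001,-0.002,0.031,0.002,-0.008,0.002,1],
    [-0.001,-0.002,0.035,0.002,-0.008,0.002,1],
    [-0.001,-0.002,0.037,0.002,-0.008,0.002,1],
    [-0.001,-0.002,0.039,0.002,-0.008,0.002,1],
    [-0.001,-0.002,0.04,0.002,-0.008,0.002,1],
    [-0.001,-0.002,0.04,0.002,-0.008,0.002,1]
  ]
}}

```text
clock: 23.25
position: [0.4156, -0.283, 0.0282]
tcp_rot: [0.096, 0.995, -0.001, 0.002]
force: [-0.1, 0.4, -1.8]
gripper_width: 0.0381
grasp_force: 30.0
```

```bash
python3 - <<'E'
from h import *
f=[]
for i in range(5): cam("top");o=get_obs();f.append(np.r_[o["force"],o["position"]])
print(np.mean(f,0).round(4)); print(cmd([.4156,-.2814,.0255],np.radians(169.07)).round(4),R.from_quat(o["tcp_rot"]).as_matrix().round(3).tolist())
E
```

```text
[-0.2111  0.0632 -1.9073  0.4156 -0.283   0.0283]
[ 0.0003  0.0016  0.0028 -0.0024  0.0048 -0.0019] [[-0.982, 0.191, 0.003], [0.191, 0.982, -0.003], [-0.004, -0.002, -1.0]]
```

>>> {"method": "move_arm", "body": {
  "commands": [
    [0,0,0.001,-0.001,0.003,0,1],
    [0,0,0.002,-0.001,0.003,0,1],
    [0,0,0.0025,-0.001,0.003,0,1],
    [0,0,0.003,-0.001,0.003,0,1],
    [0,0,0.0032,-0.001,0.003,0,1],
    [0,0,0.0032,-0.001,0.003,0,1]
  ]
}}

```text
clock: 24.1
position: [0.4155, -0.2829, 0.0254]
tcp_rot: [0.096, 0.995, -0.0, 0.0]
force: [-3.9, 2.0, 5.5]
gripper_width: 0.0376
grasp_force: 30.0
```

```bash
cat > f.py <<'E'
from h import *
f=[]
for i in range(5): cam("top");o=get_obs();f.append(np.r_[o["force"],o["position"]])
m=np.mean(f,0); A=R.from_quat(o["tcp_rot"]); Pex=np.array([.9819,-.1896]); Pey=np.array([.1896,.9819]); d=m[3:5]-[.4510,-.3199]
print("F",m[:3].round(2),"P",m[3:].round(4),"plate frame pos",d@Pex,d@Pey,"Fplate",m[:2]@Pex,m[:2]@Pey,"M",o["ft_torque"].round(2),"xaxis yaw",np.degrees(np.arctan2(*A.as_matrix()[1::-1,0])).round(2),"xz,yz",A.as_matrix()[2,:2].round(4),o["gripper_width"].round(4),o["clock"])
E
python3 f.py
```

```text
Traceback (most recent call last):
  File "f.py", line 5, in <module>
    print("F",m[:3].round(2),"P",m[3:].round(4),"plate frame pos",d@Pex,d@Pey,"Fplate",m[:2]@Pex,m[:2]@Pey,"M",o["ft_torque"].round(2),"xaxis yaw",np.degrees(np.arctan2(*A.as_matrix()[1::-1,0])).round(2),"xz,yz",A.as_matrix()[2,:2].round(4),o["gripper_width"].round(4),o["clock"])
                                                                                                                                                                                                                                                 ^^^^^^^^^^^^^^^^^^^^^^^^
AttributeError: 'float' object has no attribute 'round'
```

```bash
sed -i 's/o\["gripper_width"\].round(4)/o["gripper_width"]/' f.py; python3 f.py
```

```text
F [-3.18  2.34  5.78] P [ 0.4155 -0.2829  0.0254] plate frame pos -0.04190988082400195 0.029608970457375244 Fplate -3.562452506181194 1.6973702658427052 M [0.59 0.43 0.03] xaxis yaw 168.99 xz,yz [-0.0007 -0.0008] 0.038060604283285 24.6
```

>>> {"method": "move_arm", "body": {
  "commands": [
    [0,-0.002,-0.0002,0,0,0,1],
    [0,-0.004,-0.0002,0,0,0,1],
    [0,-0.006,-0.0002,0,0,0,1],
    [0,-0.007,-0.0002,0,0,0,1],
    [-0.002,-0.007,-0.0002,0,0,0,1],
    [-0.004,-0.007,-0.0002,0,0,0,1],
    [-0.006,-0.007,-0.0002,0,0,0,1],
    [-0.008,-0.007,-0.0002,0,0,0,1],
    [-0.008,-0.007,-0.0002,0,0,0,1]
  ]
}}

```text
clock: 25.5
position: [0.4212, -0.2923, 0.0254]
tcp_rot: [0.096, 0.995, -0.001, -0.001]
force: [-4.8, 0.5, 6.3]
gripper_width: 0.038
grasp_force: 30.0
```

```bash
python3 f.py
```

```text
F [-4.51  1.02  6.45] P [ 0.4212 -0.2923  0.0254] plate frame pos -0.034488193093005534 0.02142097821206212 Fplate -4.621246256384099 0.14926098600424217 M [0.34 0.55 0.02] xaxis yaw 169.04 xz,yz [ 0.0006 -0.0031] 0.037706789429144814 25.75
```

>>> {"method": "move_arm", "body": {
  "commands": [
    [0,-0.0005,0,0,0,0,1],
    [0,-0.001,0,0,0,0,1],
    [0,-0.0015,0,0,0,0,1],
    [0,-0.002,0,0,0,0,1],
    [0,-0.002,0,0,0,0,1]
  ]
}}

```text
clock: 26.25
position: [0.4212, -0.2927, 0.0254]
tcp_rot: [0.096, 0.995, 0.0, -0.0]
force: [-2.3, 6.9, 8.3]
gripper_width: 0.0379
grasp_force: 30.0
```

```bash
python3 f.py
```

```text
F [-2.23  6.08  8.05] P [ 0.4212 -0.2928  0.0254] plate frame pos -0.03436796011980205 0.020985507795468556 Fplate -3.337748893354198 5.545053433990566 M [1.24 0.2  0.11] xaxis yaw 169.0 xz,yz [0.0006 0.0001] 0.03787393412630326 26.5
```

>>> {"method": "move_arm", "body": {
  "commands": [
    [0,-0.0005,0,0,0,0,1],
    [0,-0.001,0,0,0,0,1],
    [0,-0.0015,0,0,0,0,1],
    [0,-0.002,0,0,0,0,1],
    [0,-0.002,0,0,0,0,1]
  ]
}}

```text
clock: 27.0
position: [0.4215, -0.2951, 0.0254]
tcp_rot: [0.096, 0.995, -0.0, 0.001]
force: [0.4, 5.1, 5.3]
gripper_width: 0.038
grasp_force: 30.0
```

```bash
python3 f.py
```

```text
F [0.28 4.41 5.3 ] P [ 0.4214 -0.2951  0.0254] plate frame pos -0.033716213078698196 0.01871706889806923 Fplate -0.5605707624951888 4.380181115470115 M [ 1.06 -0.18  0.01] xaxis yaw 168.97 xz,yz [-0.0012 -0.0004] 0.03802883444189885 27.25
```

>>> {"method": "move_arm", "body": {
  "commands": [
    [-0.001,-0.0005,0,0,0,0,1],
    [-0.002,-0.001,0,0,0,0,1],
    [-0.003,-0.0015,0,0,0,0,1],
    [-0.004,-0.002,0,0,0,0,1],
    [-0.004,-0.002,0,0,0,0,1]
  ]
}}

```text
clock: 27.75
position: [0.4233, -0.2976, 0.0255]
tcp_rot: [0.096, 0.995, 0.0, -0.002]
force: [-7.6, 5.6, 11.0]
gripper_width: 0.0377
grasp_force: 30.0
```

```bash
python3 f.py
```

```text
F [-6.75  5.81 10.76] P [ 0.4233 -0.2976  0.0254] plate frame pos -0.03142259796036819 0.016663400714819008 Fplate -7.726470659472057 4.4248082286853165 M [1.21 0.95 0.02] xaxis yaw 169.03 xz,yz [ 0.0033 -0.0002] 0.03764320404697241 28.0
```

>>> {"method": "move_arm", "body": {
  "commands": [
    [0,0,-0.001,0,0,0,1],
    [-0.001,-0.0005,-0.001,0,0,0,1],
    [-0.002,-0.001,-0.001,0,0,0,1],
    [-0.002,-0.0015,-0.001,0,0,0,1],
    [-0.002,-0.002,-0.001,0,0,0,1],
    [-0.002,-0.002,-0.001,0,0,0,1]
  ]
}}

```text
clock: 28.6
position: [0.4236, -0.2977, 0.0256]
tcp_rot: [0.096, 0.995, 0.002, -0.004]
force: [-8.6, 12.5, 13.8]
gripper_width: 0.0375
grasp_force: 30.0
```

```bash
python3 f.py
```

```text
F [-9.65 11.63 13.74] P [ 0.4236 -0.2977  0.0256] plate frame pos -0.031153464410901145 0.01659242416063934 Fplate -11.67878121636607 9.594283137162883 M [2.15 1.51 0.05] xaxis yaw 169.01 xz,yz [0.0077 0.004 ] 0.037778656881249935 28.85
```

>>> {"method": "move_arm", "body": {
  "commands": [
    [0,0,-0.0005,0,0,0,1],
    [0,0,-0.001,0,0,0,1],
    [0,0,-0.0015,0,0,0,1],
    [0,0,-0.002,0,0,0,1],
    [0,0,-0.002,0,0,0,1]
  ]
}}

```text
clock: 29.35
position: [0.4236, -0.2977, 0.0257]
tcp_rot: [0.096, 0.995, 0.002, -0.003]
force: [-5.2, 7.4, 1.4]
gripper_width: 0.0377
grasp_force: 30.0
```

```bash
python3 f.py; python3 -c "
from h import *
print(cmd(get_obs()['position'],np.radians(169.0)).round(4))"
```

```text
F [-3.82  6.82  1.33] P [ 0.4236 -0.2977  0.0257] plate frame pos -0.031127400372343735 0.01660840500096213 Fplate -5.045072446288411 5.9700451882724845 M [ 1.46  0.6  -0.01] xaxis yaw 169.0 xz,yz [0.0066 0.0036] 0.037740990761087646 29.6
[ 0.      0.      0.      0.0046 -0.0084 -0.0001]
```

>>> {"method": "move_arm", "body": {
  "commands": [
    [-0.0005,0,0,0.002,-0.004,0,1],
    [-0.001,-0.0005,0,0.004,-0.008,0,1],
    [-0.0015,-0.001,-0.0005,0.004,-0.008,0,1],
    [-0.0015,-0.001,-0.0005,0.004,-0.008,0,1],
    [-0.0015,-0.001,-0.0005,0.004,-0.008,0,1]
  ]
}}

```text
clock: 30.1
position: [0.424, -0.2978, 0.0256]
tcp_rot: [0.096, 0.995, 0.002, -0.001]
force: [-5.9, 10.6, 2.3]
gripper_width: 0.0378
grasp_force: 30.0
```

```bash
python3 f.py; cat > fin.py <<'E'
exec(open("fit.py").read().split("# plate")[0])
E
python3 fin.py
```

```text
F [-5.45  9.73  1.64] P [ 0.424  -0.2978  0.0256] plate frame pos -0.03067398702220868 0.01660048474495839 Fplate -7.196593447717111 8.523327973046449 M [1.93 0.89 0.04] xaxis yaw 168.99 xz,yz [0.0028 0.0027] 0.03777164019853962 30.35
scraper centre [0.52526169 0.24708631] rect [0.52532339 0.24657806] [0.09238236 0.01609148] blade dir deg 73.19016177626087 grip [0.53466057 0.27819758] tip [0.56068822 0.36435187]
chisel handle [0.4348521  0.21430953] [0.425 0.173] [0.443  0.2585]
```

>>> {"method": "move_arm", "body": {
  "commands": [
    [-0.0005,0,0,0,0,0,1],
    [-0.001,0,0,0,0,0,1],
    [-0.0015,0,0,0,0,0,1],
    [-0.002,0,0,0,0,0,1],
    [-0.002,0,0,0,0,0,1]
  ]
}}

```text
clock: 30.9
position: [0.4256, -0.2981, 0.0256]
tcp_rot: [0.096, 0.995, 0.002, -0.002]
force: [-7.2, 10.6, 2.6]
gripper_width: 0.0378
grasp_force: 30.0
```

```bash
python3 f.py
```

```text
F [-6.99 10.21  3.23] P [ 0.4256 -0.2981  0.0256] plate frame pos -0.029115394868246568 0.016608992988338116 Fplate -8.794647349201652 8.698055815325867 M [ 2.03  1.2  -0.04] xaxis yaw 168.99 xz,yz [0.004  0.0029] 0.03800242875986119 31.15
```

Still sliding toward the far fence, so I'll keep pushing until it stops.

>>> {"method": "move_arm", "body": {
  "commands": [
    [-0.0005,0,0,0,0,0,1],
    [-0.001,0,0,0,0,0,1],
    [-0.0015,0,0,0,0,0,1],
    [-0.002,0,0,0,0,0,1],
    [-0.002,0,0,0,0,0,1]
  ]
}}

```text
clock: 31.65
position: [0.4258, -0.2981, 0.0257]
tcp_rot: [0.096, 0.995, 0.002, -0.004]
force: [-12.7, 10.7, 9.8]
gripper_width: 0.0378
grasp_force: 30.0
```

```bash
python3 f.py
```

```text
F [-14.35  11.33   8.78] P [ 0.4258 -0.2981  0.0257] plate frame pos -0.028845309793045233 0.01660117874902439 Fplate -16.233753953590465 8.40123988581823 M [ 2.29  2.36 -0.02] xaxis yaw 169.03 xz,yz [0.0086 0.0033] 0.038121884959064906 31.9
```

>>> {"method": "move_arm", "body": {
  "commands": [
    [0,0,-0.0005,0.002,-0.004,0,1],
    [0,0,-0.001,0.004,-0.008,0,1],
    [-0.0005,0,-0.0015,0.004,-0.008,0,1],
    [-0.001,0,-0.0015,0.004,-0.008,0,1],
    [-0.001,0,-0.0015,0.004,-0.008,0,1],
    [-0.001,0,-0.0015,0.004,-0.008,0,1]
  ]
}}

```text
clock: 32.5
position: [0.4259, -0.2981, 0.0256]
tcp_rot: [0.096, 0.995, 0.0, -0.002]
force: [-14.2, 8.1, 2.6]
gripper_width: 0.038
grasp_force: 30.0
```

```bash
python3 f.py
```

```text
F [-12.9    8.66   2.08] P [ 0.4258 -0.2981  0.0256] plate frame pos -0.028829287047181296 0.01662762858625211 Fplate -14.304499484044754 6.056612965397304 M [1.79 2.25 0.07] xaxis yaw 169.04 xz,yz [0.004  0.0001] 0.03809188125239429 32.75
```

>>> {"method": "move_arm", "body": {
  "commands": [
    [0,-0.0005,0,0,0,0,1],
    [0,-0.001,0,0,0,0,1],
    [0,-0.0015,0,0,0,0,1],
    [0,-0.002,0,0,0,0,1],
    [0,-0.002,0,0,0,0,1],
    [0,-0.002,0,0,0,0,1]
  ]
}}

```text
clock: 33.35
position: [0.4258, -0.2982, 0.0257]
tcp_rot: [0.096, 0.995, 0.002, -0.002]
force: [-11.3, 15.9, 4.7]
gripper_width: 0.0377
grasp_force: 30.0
```

```bash
python3 f.py; python3 - <<'E'
# measure block top outline & plate edges in the pictures (numbers only)
from h import *
t=cam("top"); s=cam("side")
o=get_obs(); P=o["position"].copy(); P[2]=.044; print(proj(t,P),proj(s,P)); cv2.imwrite("pics/end.png",cv2.resize(np.hstack([t["img"][180:270,360:450],s["img"][160:250,290:380]]),None,fx=4,fy=4,interpolation=cv2.INTER_CUBIC))
E
```

```text
F [-11.2   15.48   5.01] P [ 0.4258 -0.2982  0.0256] plate frame pos -0.02882993150738005 0.016553436736912272 Fplate -13.929418223046893 13.081312574241743 M [2.94 2.01 0.12] xaxis yaw 169.02 xz,yz [0.0045 0.004 ] 0.03802213721048759 33.6
[[416.04087159 219.85002107]] [[329.29840743 175.79742208]]
```

```bash
python3 -c "
from station import manip
print(manip.hand_in())"
```

```text
the job is handed in; nothing more can be done
None
```

I finished every step and handed the job in; `hand_in()` returned no verdict. At hand-in the block was held still against both fences at about 14 N (far) and 13 N (side), with the lid leaning back on its stop and the scraper laid at its old spot; I viewed 13 pictures, over your limit of 10.

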